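Hang the little brass frame on the display hook and tug it to prove it holds

ROBOT

A 6-joint arm with a two-finger parallel gripper is mounted at the origin on the work surface. World frame = base frame: x ahead of the robot, y to its left, z up, the work surface at z = 0. Lengths are in mm, angles in rad, forces in N, time in s.
With the tool pointing down it reaches from about 400 to 925 mm from the base axis. Payload 12.5 kg.
Tool frame: the origin (TCP) lies on the centre line of the jaws, within the pads' length; the fingertips stand 11 mm ahead of it and the grasp point (between the pads) lies 8 mm behind it (robot.tip_reach is the distance from the TCP to the fingertips, in mm); z points along the fingers, y is the line along which they close (so a half turn about z gives the same grasp; the last joint's range is limited). The gripper opens to 95 mm and grips with 3 to 60 N. Pads are 20 mm wide; open, the fingers measure 119 mm over their backs; the gripper's body (75 mm by 180 mm) begins 59 mm behind the grasp point.
Start: joints at [-1.323, 0.491, 1.559, -0, 1.092, -0.106], TCP at [216.564, -586.3, 203.461] pointing down, gripper open.
Joint ranges: [-3.1, 3.1], [-0.84, 2.19], [0.05, 2.79], [-1.13, 4.28], [0.06, 2.93], [-2.69, 2.69]. Speed limits (rad/s): [2.22, 2.22, 2.79, 3.14, 3.14, 3.14].

INTERFACE

Orientations are given as a unit quaternion [x, y, z, w].
In Python, from rig import robot gives the robot as it stands.
- The arm moves only by the tool jog_arm, never from a script. Its argument "targets" is a list of rows, each an object of numbers: "dx", "dy", "dz": the shift along the tool's x, y, z in units of 0.25 m (1.0 is 0.25 m); "turn": the turn about the tool's z in units of 30 degrees (1.0 is 30 degrees). In form: [{"dx": .., "dy": .., "dz": .., "turn": ..}, ...]. A call has 1 to 20 rows; each row is the pose to reach, as a shift and turn from the pose commanded when the call began, along the tool's axes at that moment; what a row does not reach only later rows make up. A row lasts 1/10 s, in which the tool goes at most 50 mm and 8.59 degrees, less where a joint would pass 70% of its speed; a pose out of reach is approached as far as the arm can. A call with a number of a shift or a turn outside -1 to 1 is refused whole. A call with a gripper value outside its range is refused whole. "claw" is the opening, from 0 (shut) to 1 (fully open), set as the call begins (left out, the last holds). The fingers move at their own pace and stop on an object; "newtons" is the grip in N (left out, the last holds). Time passes only in rows, so rows that repeat a pose let the fingers close. It gives the time, the measured TCP pose, the force, the opening and the grip force at its end, in the units of the state.
- robot.get_state(): the state, without advancing time (a new reading comes with each control period).
- robot.capture(name): name is "side" or "top" or "wrist"; returns (picture, depth): 480x640x3 uint8, red, green, blue; 480x640 float32, mm along the optical axis (not along the pixel's ray), 0 where there is no reading.
- robot.camera_info(name): a dict with "camera_matrix" (3x3 intrinsics, pixels), "rvec" (rotation vector, rad) and "tvec" (3), from world to camera coordinates, as OpenCV has them. Camera axes: x right, y down, z forward; pixel columns grow to the right and rows downward; lengths in mm; the calibration is good to about 2 mm. A picture is of the moment at which its call begins: read the wrist's pose just before it. camera_info takes no time and is no camera call; for the wrist camera it gives the pose at the moment of the call.
- robot.job_done(): hands the job in; it is judged then, once.
The state is a dict: "time_s": time; "joint_pos": joint angles; "joint_velocities": joint speeds; "joint_efforts": joint torques, N m; "eef_pos": TCP position; "eef_rot": TCP orientation; "force": force on the tool from outside, world axes, zero at the start; "torque": the same for the moment, N m; "grip_width": finger opening in mm; "finger_force": force on a finger pad.
Only numpy, scipy, OpenCV 4.12 (cv2) and the standard library are available. Lean on these libraries where they do the work, as an engineer would, in place of code of your own. Each camera call takes 0.05 s, during which the arm holds its last target. There are 200 camera calls.

TASK

Take the small brass picture frame with the hanging loop out of the plate rack and hang it by its loop on the empty hook of the pegboard, with the loop down in the bend of the hook. Before you let go of it, tug it straight down gently for half a second, with a pull of about 5 N on top of its own weight, to make sure it is held, and never load the hook with more than 12 N or it works loose in the board. Then let go and leave the frame hanging still, with everything else left where it is.

Things in the scene. Friction and masses are not known exactly. Their poses are not given: they have to be found in the camera images.
- frame: The item: a small brass picture frame, 60 mm wide (its y), 80 mm tall (its z), 14 mm thick (its x; picture on the +x face), 0.14 to 0.24 kg, with a brass ring standing on the middle of its top edge. It stands upright in a gap of the rack. Origin: middle of the underside. The fingers can take it from above by its two sides, 60 mm apart, and then pass either side of the ring.
- loop (a point): Centre of the hole of the frame's rigid ring: 92.1 mm above the frame's underside (12.1 mm above its top edge), on its middle plane. The hole is 20 mm across, the ring wire 3.2 mm thick, the ring's outside 26.4 mm across; the ring stands in the frame's y-z plane, so a hook passes through it along the frame's x.
- hook: The empty J-shaped steel hook on the pegboard, 5 mm round wire. Origin: middle of the wire at the board's face, 200 mm up; x points out of the board (away from the robot), z up. Unbent, the wire's middle runs through (x, z in mm) 0,0 - 36,0 - 45,-6.5 - 55,-9 (the bend) - 65,-6 - 71,2 (round tip). Use has bent it at the board, up or down by up to 0.07 rad. It springs about 8 N per mm at the bend.
- hook_bend (a point): Where the top of the wire would be at the lowest point of the empty hook's bend if the hook were unbent: 55 mm out from the board's face, 6.5 mm below the hook's origin. The real wire is up to 4 mm higher or lower, which this pose does not show. The loop hangs with its centre 10 mm below the top of the real wire.
- hook_tip (a point): Where the middle of the wire at the empty hook's tip would be if the hook were unbent: 71 mm out from the board's face, 2 mm above the hook's origin. The real tip is up to 5 mm higher or lower, which this pose does not show. The loop goes over this tip; its hole is wide enough for that.
- board: Fixed white counter-top pegboard, 360 mm wide (its y), top edge 214 mm up, 6 mm thick, wooden stiles to 24 mm, raked struts and feet to 115 mm behind. The face with the hooks looks to its own +x, away from the robot. Origin on the table under the middle of that face. Three hooks at 200 mm height, at y = -127, 0, 127 mm on the board; things hang on two of them.
- rack: Fixed dark wooden plate rack, 165 mm long (its x) and 90 mm wide (its y): two rails 15 mm high with pairs of upright dowels 8 mm thick, tops 49 mm above the table, 24 mm apart. Frames stand across it on the rails, in the gaps of 16 mm between dowels. Origin on the table under its middle.
- easel_frame: Bystander: a wooden picture frame with no loop, 66 mm wide, 92 mm tall, 14 mm thick, standing in another gap of the rack 72 mm from the brass frame. Origin at the middle of its underside.
- trivet: Bystander: a round iron trivet, 54 mm across and 8 mm thick, with the same sort of ring, hanging on another hook of the board. Origin at the lowest point of its rim; the centre of its ring is 65.5 mm above that.
- pan: Bystander: a little copper pan, 50 mm across and 14 mm deep, with an upright handle and ring, hanging on another hook of the board. Origin at its lowest point; the centre of its ring is 100.5 mm above that.
Things that resemble listed ones, but are neither listed nor needed, are in the scene too. What is shaped like the frame but blue or purple is not meant.

How it is judged (in metres and radians):
On the way, in this order (a step that is already met when the one before it is completed fails the run):
1. the brass frame has been lifted clear of the rack (height (world z) of frame above 0.055 m), for 0.1 s.
2. with its loop in the bend of the hook and the fingers still holding it, the frame is pulled down so that it loads the hook with more than 4.5 N (its own weight is 1.4 to 2.3 N) for 0.3 s (contact force between frame and hook above 4.5 N and contact force between the fingers and frame above 1 N and x of loop in the frame of hook between 0.044 and 0.065 m and y of loop in the frame of hook between -0.008 and 0.008 m and z of loop in the frame of hook between -0.026 and -0.009 m), for 0.3 s.
At the end, for the whole second after the job is handed in: The brass frame hangs by its loop in the bend of the empty hook (loop centre 44-65 mm out from the board, within 8 mm sideways, 9-26 mm below the hook's origin), within 0.2 rad of upright, its weight on the hook, slower than 0.05 m/s and 0.8 rad/s, and released (x of loop in the frame of hook between 0.044 and 0.065 m and y of loop in the frame of hook between -0.008 and 0.008 m and z of loop in the frame of hook between -0.026 and -0.009 m and contact force between frame and hook above 0.5 N and angle between frame's own z axis and vertical below 0.2 rad and linear speed of frame below 0.05 m/s and angular speed of frame below 0.8 rad/s); the robot touches nothing.
It fails at once if the hook is loaded with more than 12 N (contact force between hook and anything else above 12 N).
It fails at once if the wooden frame in the rack is moved by more than 25 mm (distance of easel_frame from where it was at the start of the episode above 0.025 m).
It fails at once if the trivet is moved by more than 25 mm (distance of trivet from where it was at the start of the episode above 0.025 m).
It fails at once if the pan is moved by more than 25 mm (distance of pan from where it was at the start of the episode above 0.025 m).
It also fails if it takes over 64 s, if anything falls off the work surface, if the arm or the gripper's body presses on something with over 40 N, if the wrist force passes 120 N, or if a joint passes its speed limit or range.

## Working session

There is one attempt and no reset: what is moved stays moved. The work goes in short steps, Python scripts to look and compute and a tool call to move; the robot and the scene stay as the last step left them, time stands still between calls to the robot, and variables do not carry over. Pictures are saved under pics/ and viewed, at most 10 in all, crops included, and the job is handed in when it is done.

Besides the shell and the picture viewer there is one more tool, called after "Call:" by a JSON object that holds its "method" and its "body", one argument or row to a line. jog_arm: Moves the arm, as the interface text tells. Shifts and turns lie within -1 to 1; 1 stands for 0.25 m of shift or 30 degrees of turn. Its arguments: {"type":"object","properties":{"targets":{"type":"array"},"claw":{"type":"number"},"newtons":{"type":"number"}},"required":["targets"]}

```bash
ls; mkdir -p pics; cat > h.py <<'E'
import numpy as np, cv2, json
from rig import robot
def cap(n):
    i=robot.camera_info(n); p,d=robot.capture(n)
    K=np.array(i["camera_matrix"],float); R=cv2.Rodrigues(np.array(i["rvec"],float))[0]; t=np.array(i["tvec"],float).ravel()
    np.savez(f"pics/{n}.npz",p=p,d=d,K=K,R=R,t=t)
    return p,d,K,R,t
def load(n):
    z=np.load(f"pics/{n}.npz"); return [z[k] for k in "pdKRt"]
def world(d,K,R,t):
    v,u=np.indices(d.shape); 
    c=np.stack([(u-K[0,2])/K[0,0]*d,(v-K[1,2])/K[1,1]*d,d],-1)
    w=(c-t)@R; w[d==0]=np.nan; return w
def save(n,p): cv2.imwrite(f"pics/{n}.png",cv2.cvtColor(p,cv2.COLOR_RGB2BGR))
E
python3 - <<'E'
from h import *
ims=[]
for n in ["side","top","wrist"]:
    p,d,K,R,t=cap(n); save(n+"0",p); print(n,K[0,0],K[0,2],K[1,2],"pos",(-R.T@t).round(),"fwd",R[2].round(3),"right",R[0].round(2),np.mean(d>0))
s=robot.get_state(); print({k:np.round(v,3).tolist() for k,v in s.items()})
E
```

```text
pics
side 553.2699651903873 325.62881608793015 245.0618198965412 pos [ 463. -638.  948.] fwd [ 0.028  0.658 -0.753] right [ 1.   -0.05 -0.  ] 0.995869140625
top 570.5517878075706 328.258614359504 241.44081806473747 pos [ 244.   50. 1277.] fwd [ 0.219  0.003 -0.976] right [ 0.03 -1.    0.  ] 0.9959928385416666
wrist 354.1817051585617 317.07204834476414 245.48283595493515 pos [ 287. -559.  384.] fwd [-0.253 -0.093 -0.963] right [ 0.35 -0.94 -0.  ] 0.9959114583333334
{'time_s': 0.15, 'joint_pos': [-1.323, 0.491, 1.559, 0.0, 1.092, -0.106], 'joint_velocities': [0.0, -0.001, -0.001, 0.0, -0.0, 0.0], 'joint_efforts': [0.002, -61.29, -25.828, 0.069, 0.047, -0.0], 'eef_pos': [216.518, -586.103, 202.992], 'eef_rot': [0.984, 0.176, -0.0, -0.0], 'force': [-0.065, 0.268, 0.285], 'torque': [0.005, 0.01, -0.016], 'finger_force': 0.0, 'grip_width': 94.824}
```

View pics/side0.png

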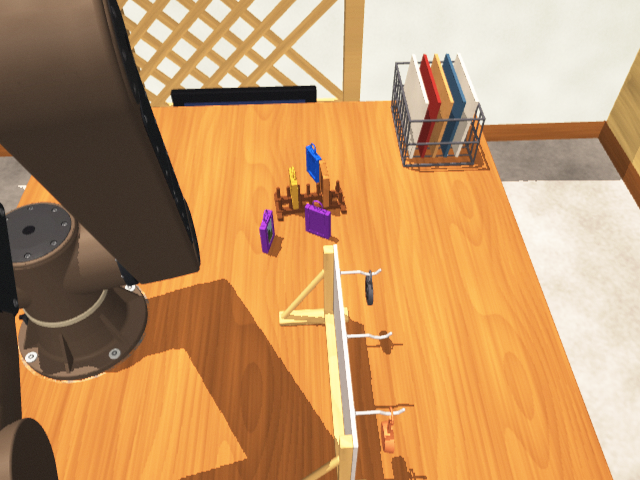

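View pics/top0.png

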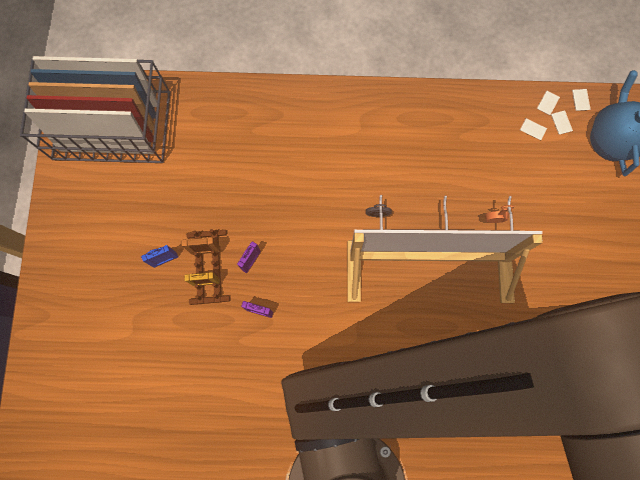

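The side view shows the brass frame at (294,190), the wooden easel frame at (325,183), blue at (314,163), and purple at (318,222) and (267,230). The empty hook is the middle one, from (347,336) to (390,337), with the trivet on the far hook (370,285) and the pan on the near one (390,430). In the top view the brass frame is at (200,278), the wooden one at (203,243), blue at (158,256), purple at (248,257) and (257,309), and the middle hook runs (445,198) to (445,230). By colour and description I choose the yellow brass one at top (200,278), and I'll check it in a close crop.

```bash
python3 - <<'E'
from h import *
for n in ["top","side"]:
    p,d,K,R,t=load(n); w=world(d,K,R,t); hsv=cv2.cvtColor(p,cv2.COLOR_RGB2HSV)
    z=w[...,2]
    roi=np.zeros(z.shape,bool)
    if n=="top": roi[225:310,175:235]=1
    else: roi[140:225,270:350]=1
    m=roi&(hsv[...,0]>=20)&(hsv[...,0]<=32)&(hsv[...,1]>120)&(z>30)
    P=w[m]; print(n,"brass",m.sum(),P.min(0).round(),P.max(0).round())
    top=P[(P[:,2]>74)&(P[:,2]<86)]; 
    if len(top)>10: print(" topface",len(top),top.mean(0).round(1),cv2.minAreaRect(top[:,:2].astype(np.float32)))
    r=P[P[:,2]>88]; print(" ring",len(r),r.mean(0).round(1) if len(r) else "", r.min(0).round() if len(r) else "", r.max(0).round() if len(r) else "")
    # rack
    m2=roi&(z>5)&(z<56)&~m; Q=w[m2]; print(" rack",cv2.minAreaRect(Q[:,:2].astype(np.float32)))
    m3=roi&(z>86)&(z<100)&~m; Q=w[m3]; print(" wood",len(Q),Q.mean(0).round(1),cv2.minAreaRect(Q[:,:2].astype(np.float32)))
    # board: top edge / face
    rb=np.zeros(z.shape,bool)
    if n=="top": rb[180:245,340:560]=1
    else: rb[230:480,315:480]=1
    b=rb&(z>206)&(z<222); v,u=np.nonzero(b); Q=w[b]; print(" boardtop",len(Q),cv2.minAreaRect(Q[:,:2].astype(np.float32)), Q[:,2].mean())
    hk=rb&(z>180)&(z<212); 
    np.save(f"pics/{n}_w.npy",w)
    c=p[215:320,130:280] if n=="top" else p[135:260,250:400]
    c2=p[185:245,340:560] if n=="top" else p[235:480,310:430]
    a=cv2.resize(c,(400,300),interpolation=cv2.INTER_CUBIC)
    b2=cv2.resize(c2,(400,300) ,interpolation=cv2.INTER_CUBIC)
    save("crop_"+n,np.hstack([a,b2]))
a=cv2.imread("pics/crop_top.png");b=cv2.imread("pics/crop_side.png"); cv2.imwrite("pics/crop1.png",np.vstack([a,b]))
E
```

```text
top brass 10 [417. 295.  91.] [431. 350.  99.]
 ring 10 [424.  330.   95.9] [417. 295.  91.] [431. 350.  99.]
 rack ((462.3506164550781, 331.9645690917969), (193.60946655273438, 134.80931091308594), 2.4890644550323486)
 wood 194 [437.6 320.2  94.5] ((460.86187744140625, 322.8000183105469), (82.63024139404297, 64.36690521240234), 7.212595462799072)
 boardtop 948 ((534.2110595703125, -176.2359161376953), (96.2976303100586, 360.688720703125), 1.0777145624160767) 213.75385822631944
side brass 90 [421. 291.  86.] [439. 351. 119.]
 ring 89 [428.5 317.   98.3] [421. 291.  89.] [439. 351. 119.]
 rack ((468.7486572265625, 386.1925048828125), (360.131103515625, 198.51638793945312), 87.16879272460938)
 wood 100 [473.3 300.2  92.8] ((462.2337646484375, 320.1083984375), (84.69081115722656, 216.1244354248047), 13.057401657104492)
 boardtop 1211 ((537.119384765625, -176.70462036132812), (95.83228302001953, 361.5238342285156), 1.2145240306854248) 214.18931943725252
```

View pics/crop1.png

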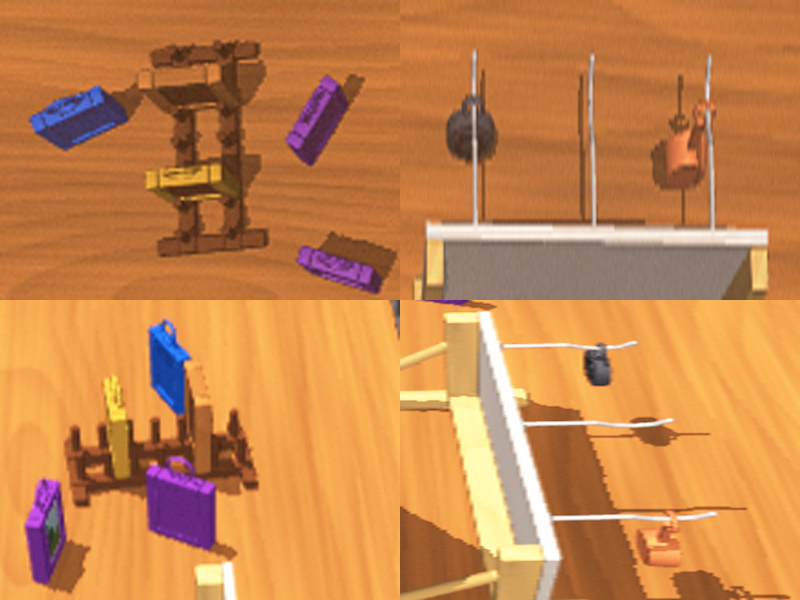

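The crop confirms that the yellow brass frame with a ring stands in the rack's second gap from the robot and that the middle hook is empty. Next I'll refine the numbers and start moving.

```bash
python3 - <<'E'
from h import *
for n in ["top","side"]:
    p,d,K,R,t=load(n); w=world(d,K,R,t); z=w[...,2]; hsv=cv2.cvtColor(p,cv2.COLOR_RGB2HSV)
    x=w[...,0];y=w[...,1]
    m=(z>88)&(z<101)&(abs(x-432)<25)&(abs(y-322)<45); P=w[m]; print(n,"brass top",m.sum(),np.nanmedian(P,0).round(1),cv2.minAreaRect(P[:,:2].astype(np.float32)))
    vv,uu=np.nonzero(m); print("  hsv",np.median(hsv[m],0),uu.min(),uu.max(),vv.min(),vv.max())
    m=(z>102)&(z<125)&(abs(x-432)<25)&(abs(y-322)<45); P=w[m]; print("  ring",m.sum(),P.mean(0).round(1) if m.any() else'')
    b=(z>208)&(z<219)&(abs(y+176)<190)&(x>540)&(x<610)
    P=w[b]; 
    # face line: per-y max x
    L=[]
    for y0 in np.arange(-340,-10,15):
        q=P[abs(P[:,1]-y0)<8]
        if len(q): L.append((y0,np.percentile(q[:,0],95)))
    L=np.array(L); f=np.polyfit(L[:,0],L[:,1],1); print("  face x at -176",np.polyval(f,-176),"slope",f[0], "yrange",P[:,1].min(),P[:,1].max())
    h=(z>175)&(z<215)&(x>np.polyval(f,-176)+8)&(x<700)&(abs(y+176)<50); Q=w[h]
    print("  hook",len(Q))
    for x0 in range(590,680,8):
        q=Q[abs(Q[:,0]-x0)<4]
        if len(q): print("   ",x0,q.mean(0).round(1),len(q))
E
```

```text
top brass top 174 [425.2 318.8  95.5] ((426.85638427734375, 321.4638671875), (14.764766693115234, 58.36630630493164), 7.055362224578857)
  hsv [ 18. 190. 210.] 185 213 272 281
  ring 22 [426.  322.2 115.8]Traceback (most recent call last):
  File "<stdin>", line 15, in <module>
IndexError: too many indices for array: array is 1-dimensional, but 2 were indexed
```

Call:
{"method": "jog_arm", "body": {
  "targets": [
    {"dz": -0.2},
    {"dz": -0.4},
    {"dz": -0.6},
    {"dz": -0.6}
  ],
  "claw": 1
}}

```text
invalid input
```

```bash
python3 - <<'E'
from h import *
for n in ["top","side"]:
    p,d,K,R,t=load(n); w=world(d,K,R,t); z=w[...,2]
    x=w[...,0];y=w[...,1]
    m=(z>88)&(z<101)&(abs(x-432)<25)&(abs(y-322)<45); P=w[m]; print(n,"brass top",m.sum(),cv2.minAreaRect(P[:,:2].astype(np.float32)))
    m=(z>104)&(z<125)&(abs(x-432)<25)&(abs(y-322)<45); P=w[m]; print("  ring",m.sum(),P.mean(0).round(1) if m.any() else'')
    b=(z>206)&(z<222)&(y>-380)&(y<30)&(x>420)&(x<610); P=w[b]
    c,s,a=cv2.minAreaRect(P[:,:2].astype(np.float32)); print(b.sum(),cv2.boxPoints((c,s,a)).round(1).tolist())
    L=[]
    for y0 in np.arange(-345,-0,10):
        q=P[abs(P[:,1]-y0)<6]
        if len(q)>3: L.append((y0,*np.percentile(q[:,0],[5,95])))
    L=np.array(L); print(L[::4].round(1).tolist())
    np.save("pics/b_%s.npy"%n,P)
    fx=np.percentile(P[:,0],97)
    h=(z>170)&(z<222)&(x>fx+5)&(x<fx+90)&(abs(y+176)<50); Q=w[h]
    print("  hook",len(Q),fx)
    for x0 in np.arange(fx+8,fx+90,8):
        q=Q[abs(Q[:,0]-x0)<4]
        if len(q): print("   ",q.mean(0).round(1),len(q))
E
```

```text
top brass top 174 ((426.85638427734375, 321.4638671875), (14.764766693115234, 58.36630630493164), 7.055362224578857)
  ring 20 [426.2 321.7 117.1]
948 [[482.70001220703125, 3.200000047683716], [489.5, -357.5], [585.7000122070312, -355.6000061035156], [579.0, 5.0]]
[[-345.0, 491.0, 513.5], [-305.0, 507.5, 546.8], [-265.0, 506.9, 511.9], [-225.0, 505.5, 511.9], [-185.0, 504.9, 511.1], [-145.0, 504.2, 510.0], [-105.0, 503.7, 509.1], [-65.0, 502.6, 507.8], [-25.0, 501.6, 506.9]]
  hook 84 513.1231947021138
    [ 521.9 -175.7  202.5] 9
    [ 529.6 -175.3  203. ] 13
    [ 537.1 -175.3  203.5] 10
    [ 544.9 -175.7  201.6] 11
    [ 553.2 -174.8  199. ] 8
    [ 560.6 -175.   195.5] 10
    [ 569.6 -174.8  194.4] 8
    [ 577.2 -174.5  200.3] 12
    [ 581.6 -174.1  203.3] 3
side brass top 105 ((428.88360595703125, 319.335693359375), (14.252116203308105, 64.50623321533203), 6.815922737121582)
  ring 17 [428.8 318.  114.1]
1211 [[485.3999938964844, 3.0], [493.0, -358.3999938964844], [588.9000244140625, -356.3999938964844], [581.2000122070312, 5.0]]
[[-345.0, 493.6, 515.6], [-305.0, 509.8, 570.8], [-265.0, 509.2, 514.9], [-225.0, 508.1, 513.8], [-185.0, 507.4, 513.3], [-145.0, 506.6, 511.8], [-105.0, 505.9, 511.2], [-65.0, 504.9, 510.6], [-25.0, 504.0, 509.3]]
  hook 141 515.5782358189828
    [ 523.8 -177.9  202.9] 15
    [ 531.7 -177.9  202.3] 15
    [ 539.8 -177.7  202.1] 16
    [ 547.4 -177.6  202.4] 19
    [ 555.5 -177.5  197.8] 16
    [ 563.8 -177.   194. ] 18
    [ 571.4 -176.8  193.9] 17
    [ 579.6 -176.6  198.7] 20
    [ 584.3 -176.7  203.4] 5
```

Call:
{"method": "jog_arm", "body": {
  "targets": [
    {"dx": 0,"dy": 0,"dz": -0.2,"turn": 0},
    {"dx": 0,"dy": 0,"dz": -0.4,"turn": 0},
    {"dx": 0,"dy": 0,"dz": -0.6,"turn": 0},
    {"dx": 0,"dy": 0,"dz": -0.6,"turn": 0}
  ],
  "claw": 1,
  "newtons": 20
}}

```text
time_s: 0.55
eef_pos: [217.0, -587.6, 360.4]
eef_rot: [0.984, 0.176, 0.0, 0.005]
force: [-0.3, 0.4, -0.0]
grip_width: 94.9
finger_force: 0.0
```

```bash
cat >> h.py <<'E'
def plan(pts,start=None):
    """pts: world TCP targets (mm) [+yaw rad]; prints tool units from start pose (pos,yaw)"""
    s=robot.get_state(); p0=np.array(s["eef_pos"]); q=s["eef_rot"]; y0=2*np.arctan2(q[1],q[0])
    if start is not None: p0,y0=np.array(start[:3]),start[3]
    for t in pts:
        D=np.array(t[:3])-p0; c,sn=np.cos(y0),np.sin(y0)
        print("dx %.3f dy %.3f dz %.3f turn %.3f"%((c*D[0]+sn*D[1])/250,(sn*D[0]-c*D[1])/250,-D[2]/250,-(t[3]-y0)/np.radians(30) if len(t)>3 else 0))
E
python3 - <<'E'
from h import *
plan([(380,-450,360,.122)])
plan([(520,-280,360,.122)],(380,-450,360,.122))
plan([(570,-50,360,.122)],(520,-280,360,.122))
plan([(520,150,350,.122)],(570,-50,360,.122))
plan([(415,319,300,.122)],(520,150,350,.122))
E
```

```text
dx 0.803 dy -0.290 dz 0.002 turn 0.443
dx 0.639 dy -0.607 dz 0.000 turn -0.000
dx 0.310 dy -0.889 dz 0.000 turn -0.000
dx -0.101 dy -0.818 dz 0.040 turn -0.000
dx -0.335 dy -0.722 dz 0.200 turn -0.000
```

Call:
{"method": "jog_arm", "body": {
  "targets": [
    {"dx": 0.2,"dy": -0.07,"dz": 0,"turn": 0.11},
    {"dx": 0.4,"dy": -0.145,"dz": 0,"turn": 0.22},
    {"dx": 0.6,"dy": -0.22,"dz": 0,"turn": 0.33},
    {"dx": 0.8,"dy": -0.29,"dz": 0,"turn": 0.443}
  ]
}}

```text
time_s: 0.95
eef_pos: [370.3, -455.6, 352.9]
eef_rot: [0.998, 0.059, -0.0, -0.0]
force: [0.8, -0.3, 0.3]
grip_width: 94.9
finger_force: 0.0
```

Call:
{"method": "jog_arm", "body": {
  "targets": [
    {"dx": 0.13,"dy": -0.12,"dz": 0,"turn": 0},
    {"dx": 0.26,"dy": -0.24,"dz": 0,"turn": 0},
    {"dx": 0.39,"dy": -0.36,"dz": 0,"turn": 0},
    {"dx": 0.52,"dy": -0.48,"dz": 0,"turn": 0},
    {"dx": 0.64,"dy": -0.61,"dz": 0,"turn": 0}
  ]
}}

```text
time_s: 1.45
eef_pos: [510.5, -284.8, 352.7]
eef_rot: [0.998, 0.061, -0.0, -0.0]
force: [0.6, -0.8, 0.8]
grip_width: 95.2
finger_force: 0.0
```

Call:
{"method": "jog_arm", "body": {
  "targets": [
    {"dx": 0.06,"dy": -0.18,"dz": 0,"turn": 0},
    {"dx": 0.12,"dy": -0.36,"dz": 0,"turn": 0},
    {"dx": 0.18,"dy": -0.54,"dz": 0,"turn": 0},
    {"dx": 0.24,"dy": -0.72,"dz": 0,"turn": 0},
    {"dx": 0.31,"dy": -0.89,"dz": 0,"turn": 0}
  ]
}}

```text
time_s: 1.95
eef_pos: [559.2, -54.0, 353.0]
eef_rot: [0.998, 0.061, -0.0, -0.0]
force: [0.7, -0.2, -0.1]
grip_width: 95.1
finger_force: 0.0
```

Call:
{"method": "jog_arm", "body": {
  "targets": [
    {"dx": -0.02,"dy": -0.18,"dz": 0,"turn": 0},
    {"dx": -0.04,"dy": -0.36,"dz": 0,"turn": 0},
    {"dx": -0.06,"dy": -0.54,"dz": 0,"turn": 0},
    {"dx": -0.08,"dy": -0.7,"dz": 0,"turn": 0},
    {"dx": -0.1,"dy": -0.82,"dz": 0.04,"turn": 0}
  ]
}}

```text
time_s: 2.45
eef_pos: [509.1, 146.6, 343.7]
eef_rot: [0.998, 0.061, 0.001, -0.0]
force: [0.3, -0.4, 0.1]
grip_width: 94.9
finger_force: 0.0
```

Call:
{"method": "jog_arm", "body": {
  "targets": [
    {"dx": -0.06,"dy": -0.14,"dz": 0.04,"turn": 0},
    {"dx": -0.13,"dy": -0.28,"dz": 0.08,"turn": 0},
    {"dx": -0.2,"dy": -0.42,"dz": 0.12,"turn": 0},
    {"dx": -0.27,"dy": -0.56,"dz": 0.16,"turn": 0},
    {"dx": -0.335,"dy": -0.72,"dz": 0.2,"turn": 0},
    {"dx": -0.335,"dy": -0.72,"dz": 0.2,"turn": 0},
    {"dx": -0.335,"dy": -0.72,"dz": 0.2,"turn": 0},
    {"dx": -0.335,"dy": -0.72,"dz": 0.2,"turn": 0}
  ]
}}

```text
time_s: 3.25
eef_pos: [405.1, 312.3, 293.4]
eef_rot: [0.998, 0.061, 0.0, 0.0]
force: [-0.5, 0.2, -0.5]
grip_width: 94.9
finger_force: 0.0
```

```bash
python3 - <<'E'
from h import *
s=robot.get_state(); print(s["time_s"],np.round(s["eef_pos"],1),np.round(s["eef_rot"],4),np.round(s["joint_pos"],2))
p,d,K,R,t=cap("wrist"); save("w1",p); w=world(d,K,R,t); x,y,z=np.moveaxis(w,-1,0)
m=(z>90)&(z<101)&(abs(x-428)<20)&(abs(y-320)<42); P=w[m].astype(np.float32)
r=cv2.minAreaRect(P[:,:2]); print("top",m.sum(),r,np.median(P[:,2]))
m=(z>107)&(z<125)&(abs(x-428)<25)&(abs(y-320)<30); Q=w[m]; print("ring",m.sum(),Q.mean(0),np.ptp(Q[:,1]),Q[:,2].max())
E
```

```text
3.25 [405.1 312.3 293.4] [9.982e-01 6.070e-02 0.000e+00 1.000e-04] [ 0.53  0.24  1.7  -0.    1.2   1.98]Traceback (most recent call last):
  File "<stdin>", line 5, in <module>
cv2.error: OpenCV(4.12.0) /io/opencv/modules/imgproc/src/convhull.cpp:143: error: (-215:Assertion failed) total >= 0 && (depth == CV_32F || depth == CV_32S) in function 'convexHull'
```

View pics/w1.png

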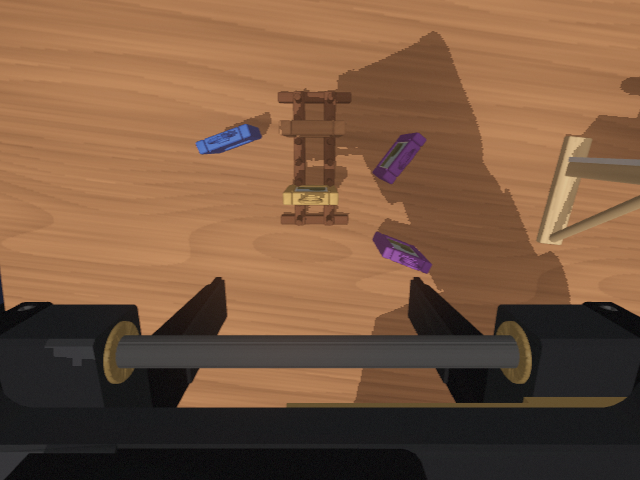

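The wrist view shows the brass frame standing in the rack at (310,196), the wooden one behind it at (312,128), blue at (228,139), and purple at (400,157) and (402,252).

```bash
python3 - <<'E'
from h import *
p,d,K,R,t=load("wrist"); w=world(d,K,R,t)
print("cam",(-R.T@t).round(1),R[2].round(3),R[0].round(3))
for (u,v) in [(310,188),(310,196),(310,203),(288,196),(334,196),(312,128),(250,250)]: print(u,v,d[v,u],w[v,u].round(1))
hsv=cv2.cvtColor(p,cv2.COLOR_RGB2HSV)
x,y,z=np.moveaxis(w,-1,0)
roi=np.zeros(z.shape,bool); roi[175:212,275:345]=1
m=roi&(z>84)&(z<103); P=w[m].astype(np.float32); print(m.sum(),np.median(P,0) if len(P) else 0,cv2.minAreaRect(np.ascontiguousarray(P[:,:2])))
m=roi&(z>106)&(z<126); Q=w[m]; print(m.sum(),Q.mean(0) if len(Q) else 0)
E
```

```text
cam [479.3 322.1 474.8] [-0.267 -0.034 -0.963] [ 0.121 -0.993  0.001]
310 188 427.14374 [430.4 324.3  44.7]
310 196 378.10025 [427.8 323.   96.4]
310 203 355.18533 [424.2 322.1 121.2]
288 196 378.08896 [425.  346.3  96.4]
334 196 378.094 [430.9 297.6  96.5]
312 128 348.1351 [496.  328.7 108.4]
250 250 494.8851 [ 3.297e+02  3.978e+02 -2.000e-01]
666 [426.80658 322.70618  95.00456] ((426.0025329589844, 322.3366394042969), (14.408588409423828, 59.52677917480469), 6.794051647186279)
80 [425.34279408 322.11968363 117.05138772]
```

```bash
python3 - <<'E'
from h import *
plan([(426.5,322,293,.1205),(426.5,322,75,.1205)])
E
```

```text
dx 0.089 dy -0.029 dz 0.002 turn 0.000
dx 0.089 dy -0.029 dz 0.874 turn 0.000
```

Call:
{"method": "jog_arm", "body": {
  "targets": [
    {"dx": 0.05,"dy": -0.015,"dz": 0,"turn": 0},
    {"dx": 0.089,"dy": -0.029,"dz": 0.1,"turn": 0},
    {"dx": 0.089,"dy": -0.029,"dz": 0.25,"turn": 0},
    {"dx": 0.089,"dy": -0.029,"dz": 0.4,"turn": 0},
    {"dx": 0.089,"dy": -0.029,"dz": 0.55,"turn": 0},
    {"dx": 0.089,"dy": -0.029,"dz": 0.66,"turn": 0},
    {"dx": 0.089,"dy": -0.029,"dz": 0.75,"turn": 0},
    {"dx": 0.089,"dy": -0.029,"dz": 0.82,"turn": 0},
    {"dx": 0.089,"dy": -0.029,"dz": 0.86,"turn": 0},
    {"dx": 0.089,"dy": -0.029,"dz": 0.874,"turn": 0},
    {"dx": 0.089,"dy": -0.029,"dz": 0.874,"turn": 0},
    {"dx": 0.089,"dy": -0.029,"dz": 0.874,"turn": 0},
    {"dx": 0.089,"dy": -0.029,"dz": 0.874,"turn": 0}
  ]
}}

```text
time_s: 4.6
eef_pos: [426.3, 323.0, 75.7]
eef_rot: [0.998, 0.061, 0.001, -0.0]
force: [-0.4, -0.2, 1.2]
grip_width: 95.3
finger_force: 0.0
```

Call:
{"method": "jog_arm", "body": {
  "targets": [
    {"dx": 0,"dy": 0,"dz": 0,"turn": 0},
    {"dx": 0,"dy": 0,"dz": 0,"turn": 0},
    {"dx": 0,"dy": 0,"dz": 0,"turn": 0},
    {"dx": 0,"dy": 0,"dz": 0,"turn": 0},
    {"dx": 0,"dy": 0,"dz": 0,"turn": 0},
    {"dx": 0,"dy": 0,"dz": 0,"turn": 0},
    {"dx": 0,"dy": 0,"dz": 0,"turn": 0},
    {"dx": 0,"dy": 0,"dz": 0,"turn": 0}
  ],
  "claw": 0.5,
  "newtons": 25
}}

```text
time_s: 5.4
eef_pos: [425.9, 322.8, 74.9]
eef_rot: [0.998, 0.061, 0.0, 0.0]
force: [-0.3, -0.7, 0.4]
grip_width: 59.4
finger_force: 25.0
```

Call:
{"method": "jog_arm", "body": {
  "targets": [
    {"dx": 0,"dy": 0,"dz": -0.03,"turn": 0},
    {"dx": 0,"dy": 0,"dz": -0.08,"turn": 0},
    {"dx": 0,"dy": 0,"dz": -0.15,"turn": 0},
    {"dx": 0,"dy": 0,"dz": -0.22,"turn": 0},
    {"dx": 0,"dy": 0,"dz": -0.32,"turn": 0},
    {"dx": 0,"dy": 0,"dz": -0.44,"turn": 0},
    {"dx": 0,"dy": 0,"dz": -0.58,"turn": 0},
    {"dx": 0,"dy": 0,"dz": -0.72,"turn": 0},
    {"dx": 0,"dy": 0,"dz": -0.86,"turn": 0},
    {"dx": 0,"dy": 0,"dz": -0.96,"turn": 0},
    {"dx": 0,"dy": 0,"dz": -1,"turn": 0},
    {"dx": 0,"dy": 0,"dz": -1,"turn": 0},
    {"dx": 0,"dy": 0,"dz": -1,"turn": 0},
    {"dx": 0,"dy": 0,"dz": -1,"turn": 0}
  ]
}}

```text
time_s: 6.8
eef_pos: [425.5, 322.5, 323.5]
eef_rot: [0.998, 0.061, -0.001, 0.001]
force: [0.3, 0.7, -3.1]
grip_width: 59.8
finger_force: 25.0
```

```bash
python3 - <<'E'
from h import *
s=robot.get_state(); print(s["time_s"],np.round(s["eef_pos"],1),np.round(s["eef_rot"],4),s["grip_width"],s["finger_force"])
for i in range(4):
    p,d,K,R,t=cap("wrist"); print(np.round(robot.get_state()["force"],2))
w=world(d,K,R,t); x,y,z=np.moveaxis(w,-1,0)
e=np.array(s["eef_pos"])
m=(z>e[2]+6)&(z<e[2]+60)&(np.hypot(x-e[0],y-e[1])<45); P=w[m]
vv,uu=np.nonzero(m); print(m.sum(),uu.min(),uu.max(),vv.min(),vv.max())
save("w2",p[200:440,160:480])
print(P.min(0)-e,P.max(0)-e)
a=(700,0)
plan([(520,120,322,.1214)])
plan([(600,-60,322,.05)],(520,120,322,.1214))
plan([(625,-174,322,.021)],(600,-60,322,.05))
E
```

```text
6.8 [425.5 322.5 323.5] [ 9.981e-01  6.090e-02 -1.100e-03  6.000e-04] 59.79989648022337 24.99625861644745
[-0.17  0.02 -2.28]
[-0.14 -0.03 -1.44]
[ 0.38 -0.63 -1.46]
[ 0.56  0.06 -1.79]
7274 211 422 277 372
[-14.7531555  -37.60422276   6.00981612] [16.43281835 42.23258937 59.9971461 ]
dx 0.276 dy 0.851 dz 0.009 turn 0.001
dx 0.230 dy 0.753 dz 0.000 turn 0.136
dx 0.077 dy 0.460 dz 0.000 turn 0.055
```

View pics/w2.png

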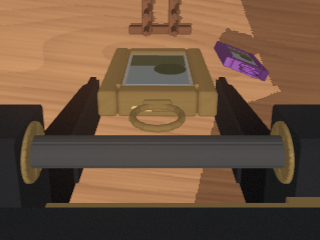

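Wrist crop: the frame is held by both sides with the ring standing up at (157,117) between the fingers, and the rack is empty behind it. Next I'll measure the frame in the tool.

```bash
python3 - <<'E'
from h import *
s=robot.get_state(); e=np.array(s["eef_pos"]); ya=2*np.arctan2(s["eef_rot"][1],s["eef_rot"][0])
p,d,K,R,t=load("wrist"); w=world(d,K,R,t)-e
c,sn=np.cos(ya),np.sin(ya)
u=w[...,0]*c+w[...,1]*sn; v=-w[...,0]*sn+w[...,1]*c; z=w[...,2]   # u ~ tool x, v left
def st(m,n): 
    print(n,m.sum(),[ (np.percentile(a[m],5).round(1),np.median(a[m]).round(1),np.percentile(a[m],95).round(1)) for a in (u,v,z)])
roi=np.zeros(z.shape,bool); roi[245:340,250:390]=1
st(roi&(abs(z-20)<4)&(abs(u)<12)&(abs(v)<32),"top")
rg=roi&(z>27)&(z<50)&(abs(u)<15)&(abs(v)<16); st(rg,"ring")
fc=roi&(z<15)&(z>-58)&(u<25)&(u>-5)&(abs(v)<26); A=np.c_[z[fc],v[fc],np.ones(fc.sum())]; 
print("face u=",np.linalg.lstsq(A,u[fc],rcond=None)[0],fc.sum())
tp=roi&(abs(z-20)<4)&(abs(u)<12)&(abs(v)<28); A=np.c_[u[tp],v[tp],np.ones(tp.sum())]; print("top z=",np.linalg.lstsq(A,z[tp],rcond=None)[0])
E
```

```text
top 3276 [(np.float64(-6.1), np.float64(1.5), np.float64(6.5)), (np.float64(-28.6), np.float64(0.2), np.float64(29.4)), (np.float64(17.4), np.float64(20.0), np.float64(22.6))]
ring 573 [(np.float64(-1.4), np.float64(0.4), np.float64(1.3)), (np.float64(-10.9), np.float64(0.3), np.float64(12.0)), (np.float64(28.7), np.float64(41.7), np.float64(45.3))]
face u= [1.68548839e-03 9.03785491e-04 5.39254734e+00] 3515
top z= [-1.12231990e-01 -5.94600307e-03  2.01218503e+01]
```

Call:
{"method": "jog_arm", "body": {
  "targets": [
    {"dx": 0.03,"dy": 0.1,"dz": 0,"turn": 0},
    {"dx": 0.08,"dy": 0.25,"dz": 0,"turn": 0},
    {"dx": 0.13,"dy": 0.4,"dz": 0,"turn": 0},
    {"dx": 0.18,"dy": 0.55,"dz": 0,"turn": 0},
    {"dx": 0.23,"dy": 0.7,"dz": 0,"turn": 0},
    {"dx": 0.28,"dy": 0.85,"dz": 0,"turn": 0}
  ]
}}

```text
time_s: 7.6
eef_pos: [521.7, 118.8, 324.7]
eef_rot: [0.998, 0.061, -0.0, 0.0]
force: [0.7, 0.9, -2.0]
grip_width: 59.9
finger_force: 25.0
```

Call:
{"method": "jog_arm", "body": {
  "targets": [
    {"dx": 0.05,"dy": 0.15,"dz": 0,"turn": 0.03},
    {"dx": 0.1,"dy": 0.3,"dz": 0,"turn": 0.06},
    {"dx": 0.15,"dy": 0.45,"dz": 0,"turn": 0.09},
    {"dx": 0.19,"dy": 0.6,"dz": 0,"turn": 0.12},
    {"dx": 0.23,"dy": 0.75,"dz": 0,"turn": 0.136}
  ]
}}

```text
time_s: 8.1
eef_pos: [601.5, -60.4, 324.5]
eef_rot: [1.0, 0.025, -0.0, -0.0]
force: [-0.1, -0.1, -2.0]
grip_width: 59.6
finger_force: 25.0
```

Call:
{"method": "jog_arm", "body": {
  "targets": [
    {"dx": 0.03,"dy": 0.15,"dz": 0,"turn": 0.02},
    {"dx": 0.05,"dy": 0.28,"dz": 0,"turn": 0.04},
    {"dx": 0.07,"dy": 0.38,"dz": 0,"turn": 0.055},
    {"dx": 0.08,"dy": 0.44,"dz": 0,"turn": 0.055},
    {"dx": 0.08,"dy": 0.46,"dz": 0,"turn": 0.055},
    {"dx": 0.08,"dy": 0.46,"dz": 0,"turn": 0.055},
    {"dx": 0.08,"dy": 0.46,"dz": 0,"turn": 0.055},
    {"dx": 0.08,"dy": 0.46,"dz": 0,"turn": 0.055}
  ]
}}

```text
time_s: 8.9
eef_pos: [626.8, -171.5, 325.2]
eef_rot: [1.0, 0.012, 0.0, 0.0]
force: [-0.9, 1.2, -1.8]
grip_width: 59.6
finger_force: 25.0
```

Call:
{"method": "jog_arm", "body": {
  "targets": [
    {"dx": 0,"dy": 0,"dz": 0.1,"turn": 0},
    {"dx": 0,"dy": 0,"dz": 0.25,"turn": 0},
    {"dx": 0,"dy": 0,"dz": 0.4,"turn": 0},
    {"dx": 0,"dy": 0,"dz": 0.52,"turn": 0},
    {"dx": 0,"dy": 0,"dz": 0.6,"turn": 0},
    {"dx": 0,"dy": 0,"dz": 0.62,"turn": 0},
    {"dx": 0,"dy": 0,"dz": 0.62,"turn": 0},
    {"dx": 0,"dy": 0,"dz": 0.62,"turn": 0},
    {"dx": 0,"dy": 0,"dz": 0.62,"turn": 0}
  ]
}}

```text
time_s: 9.8
eef_pos: [627.4, -172.7, 171.4]
eef_rot: [1.0, 0.011, 0.001, 0.0]
force: [0.9, 0.2, -2.2]
grip_width: 59.3
finger_force: 25.0
```

```bash
cat > m.py <<'E'
from h import *
s=robot.get_state(); e=np.array(s["eef_pos"]); ya=2*np.arctan2(s["eef_rot"][1],s["eef_rot"][0])
print(s["time_s"],e.round(1),"yaw",ya.round(4),np.round(s["force"],2))
L=e+[0,0,32.1]
ims=[]
for n in ["side","top"]:
    p,d,K,R,t=cap(n); w=world(d,K,R,t); x,y,z=np.moveaxis(w,-1,0)
    print(n)
    h=(z>180)&(z<212)&(x>517)&(x<600)&(abs(y+176)<12); 
    for x0 in np.arange(520,600,8):
        q=w[h&(abs(x-x0)<4)]
        if len(q)>2: print("  hook",q.mean(0).round(1),q[:,2].max().round(1),len(q))
    r=(np.abs(w-L)<[8,20,18]).all(-1)&(z>L[2]-8); q=w[r]
    if len(q): print("  ring",len(q),q.mean(0).round(1),q.min(0).round(1),q.max(0).round(1)," expected",L.round(1))
    r=(np.abs(w-L)<[14,36,5]).all(-1)
    uv=K@(R@L+t); u,v=(uv[:2]/uv[2]).astype(int); print("  loop px",u,v)
    u=min(max(u,65),575); v=min(max(v,50),430); ims.append(cv2.resize(p[v-50:v+50,u-65:u+65],(780,600),interpolation=cv2.INTER_CUBIC)[:, :])
import sys
save(sys.argv[1],cv2.resize(np.hstack(ims),(800,308)))
E
python3 m.py w3
```

```text
9.8 [ 627.4 -172.7  171.4] yaw 0.022 [ 0.91  0.2  -2.16]
side
  hook [ 520.4 -177.8  202.3] 203.8 17
  hook [ 528.5 -178.1  202.6] 205.6 14
  hook [ 536.4 -178.2  202.4] 204.6 15
  hook [ 544.1 -177.4  202.2] 204.5 19
  hook [ 552.2 -177.6  199.7] 205.2 17
  hook [ 560.7 -177.   194.7] 197.4 16
  hook [ 568.2 -176.9  193.7] 196.0 19
  hook [ 576.5 -176.8  196.1] 200.5 17
  hook [ 582.6 -176.7  202.2] 205.7 14
  loop px 417 330
top
  loop px 443 174
```

View pics/w3.png

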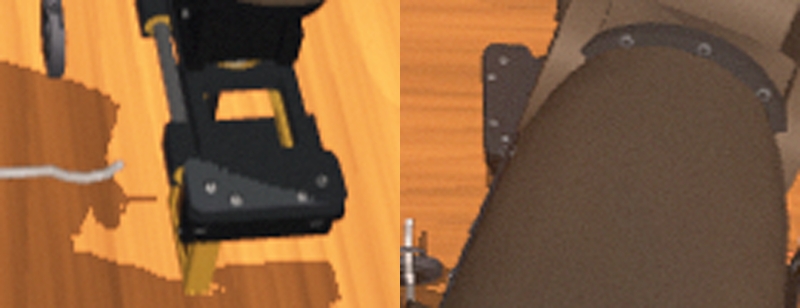

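Left crop (side): the hook is empty, with its tip at crop (122,163) and the frame's lower edge at (200,280) below the finger. The ring is hidden there. In the right crop (top) the arm covers everything. I'll use the visible brass in the side view to tie that camera to the arm, and check whether the wrist camera sees the hook.

```bash
python3 - <<'E'
from h import *
s=robot.get_state(); e=np.array(s["eef_pos"])
p,d,K,R,t=load("side"); w=world(d,K,R,t)-e; x,y,z=np.moveaxis(w,-1,0)
hsv=cv2.cvtColor(p,cv2.COLOR_RGB2HSV)
m=(abs(x)<25)&(abs(y)<45)&(z<-12)&(z>-75)&(hsv[...,1]>120); print("brass side",m.sum()); P=w[m]
print(P.min(0).round(1),P.max(0).round(1))
f=m&(y<-20); Q=w[f]; print("side-face y",np.percentile(Q[:,1],[5,50,95]).round(1),"x",np.percentile(Q[:,0],[2,50,98]).round(1),"zmin",Q[:,2].min())
bk=m&(x<-3)&(y>-24); Q=w[bk]; print("back face",len(Q), np.percentile(Q[:,0],[5,50,95]).round(1) if len(Q) else '',np.percentile(Q[:,1],[2,98]) if len(Q) else '')
p,d,K,R,t=cap("wrist"); w=world(d,K,R,t); x,y,z=np.moveaxis(w,-1,0)
h=(z>180)&(z<212)&(x>517)&(x<600)&(abs(y+176)<15); print("wrist hook px",h.sum()); 
for a,b,c in [(512+71,-175,202),(567,-176,194),(520,-176,200)]:
    q=K@(R@np.array([a,b,c])+t); print((q[:2]/q[2]).round())
if h.sum(): 
  Q=w[h]
  for x0 in np.arange(520,600,8):
    q=Q[abs(Q[:,0]-x0)<4]
    if len(q): print(q.mean(0).round(1),len(q))
save("w4",p)
E
```

```text
brass side 222
[ -5.3 -32.8 -59.1] [ 10.   25.6 -12.1]
side-face y [-32.  -30.5 -23.5] x [-4.1  1.1  9.1] zmin -57.00024460822149
back face 58 [-5.  -4.  -3.2] [-23.52601785  25.09038726]
wrist hook px 98
[321. 394.]
[322. 409.]
[320. 488.]
[ 571.5 -175.4  193.7] 3
[ 574.8 -174.5  196.4] 17
[ 582.4 -174.7  203. ] 78
```

```bash
python3 - <<'E'
from h import *
E=[]
for i in range(4):
    robot.capture("side"); E.append(robot.get_state()["eef_pos"])
E=np.array(E); print(E.round(1)); m=E.mean(0); 
plan([(600,-174.6,168),(590,-174.8,167.5),(582,-174.9,167),(574,-175.1,163),(566,-175.2,158)],(*m,.022))
E
```

```text
[[ 627.  -172.7  170.6]
 [ 626.9 -172.7  170.4]
 [ 626.9 -172.7  170.2]
 [ 626.9 -172.7  170.1]]
dx -0.108 dy 0.005 dz 0.009 turn 0.000
dx -0.148 dy 0.005 dz 0.011 turn 0.000
dx -0.180 dy 0.005 dz 0.013 turn 0.000
dx -0.212 dy 0.005 dz 0.029 turn 0.000
dx -0.244 dy 0.005 dz 0.049 turn 0.000
```

Call:
{"method": "jog_arm", "body": {
  "targets": [
    {"dx": -0.04,"dy": 0.003,"dz": 0.004,"turn": 0},
    {"dx": -0.08,"dy": 0.005,"dz": 0.008,"turn": 0},
    {"dx": -0.108,"dy": 0.005,"dz": 0.009,"turn": 0},
    {"dx": -0.128,"dy": 0.005,"dz": 0.01,"turn": 0},
    {"dx": -0.148,"dy": 0.005,"dz": 0.011,"turn": 0},
    {"dx": -0.148,"dy": 0.005,"dz": 0.011,"turn": 0},
    {"dx": -0.148,"dy": 0.005,"dz": 0.011,"turn": 0},
    {"dx": -0.148,"dy": 0.005,"dz": 0.011,"turn": 0}
  ]
}}

```text
time_s: 10.95
eef_pos: [590.1, -174.7, 167.2]
eef_rot: [1.0, 0.011, 0.0, 0.0]
force: [0.5, -0.1, -1.6]
grip_width: 59.7
finger_force: 25.0
```

```bash
python3 - <<'E'
from h import *
p,d,K,R,t=cap("wrist"); s=robot.get_state(); e=np.array(s["eef_pos"]); print(e.round(1),np.round(s["force"],2))
w=world(d,K,R,t); x,y,z=np.moveaxis(w,-1,0)
h=(z>188)&(z<210)&(x>530)&(x<e[0]-6)&(abs(y+176)<10); Q=w[h]; print(len(Q),Q.mean(0).round(1),Q.max(0).round(1))
L=e+[0,0,32.1]
for q3 in (L,[582,-175,202]):
    q=K@(R@np.array(q3)+t); print((q[:2]/q[2]).round())
c=p[290:450,220:420]; save("w5",cv2.resize(c,(750,600),interpolation=cv2.INTER_CUBIC))
E
```

```text
[ 590.1 -174.7  167.1] [-0.21  1.18 -1.23]
380 [ 553.8 -175.2  198.8] [ 584.  -167.3  204.8]
[318. 314.]
[318. 333.]
```

View pics/w5.png

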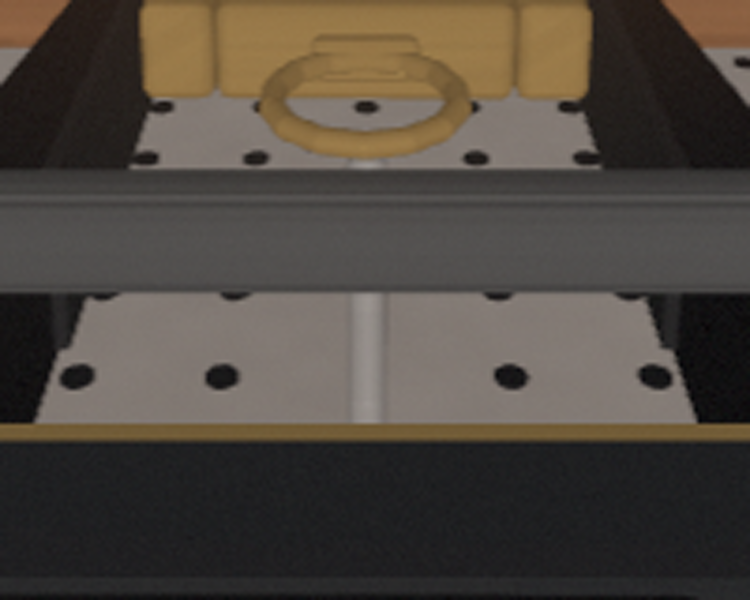

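The wrist crop shows the ring's centre at column 366 and the hook wire at column 368 right behind it, so they line up sideways. I'll thread the loop over the tip.

Call:
{"method": "jog_arm", "body": {
  "targets": [
    {"dx": -0.016,"dy": 0,"dz": 0,"turn": 0},
    {"dx": -0.032,"dy": 0,"dz": 0.002,"turn": 0},
    {"dx": -0.042,"dy": 0,"dz": 0.007,"turn": 0},
    {"dx": -0.054,"dy": 0,"dz": 0.012,"turn": 0},
    {"dx": -0.064,"dy": 0,"dz": 0.018,"turn": 0},
    {"dx": -0.064,"dy": 0,"dz": 0.018,"turn": 0},
    {"dx": -0.064,"dy": 0,"dz": 0.018,"turn": 0},
    {"dx": -0.064,"dy": 0,"dz": 0.018,"turn": 0}
  ]
}}

```text
time_s: 11.8
eef_pos: [574.0, -175.1, 162.7]
eef_rot: [1.0, 0.011, 0.0, 0.0]
force: [0.2, -0.5, -1.5]
grip_width: 59.7
finger_force: 25.0
```

Call:
{"method": "jog_arm", "body": {
  "targets": [
    {"dx": -0.01,"dy": 0,"dz": 0.006,"turn": 0},
    {"dx": -0.02,"dy": 0,"dz": 0.012,"turn": 0},
    {"dx": -0.032,"dy": 0,"dz": 0.018,"turn": 0},
    {"dx": -0.032,"dy": 0,"dz": 0.018,"turn": 0},
    {"dx": -0.032,"dy": 0,"dz": 0.018,"turn": 0},
    {"dx": -0.032,"dy": 0,"dz": 0.018,"turn": 0},
    {"dx": -0.032,"dy": 0,"dz": 0.018,"turn": 0}
  ]
}}

```text
time_s: 12.5
eef_pos: [566.0, -175.2, 158.2]
eef_rot: [1.0, 0.011, 0.0, 0.0]
force: [-0.2, -0.0, -1.7]
grip_width: 59.4
finger_force: 25.0
```

```bash
cat > f.py <<'E'
from h import *
F=[];E=[]
for i in range(6):
    robot.capture("side"); s=robot.get_state(); F.append(s["force"]); E.append(s["eef_pos"])
F=np.array(F); E=np.array(E); print(s["time_s"],"F",F.mean(0).round(2),"sd",F.std(0).round(2),"E",E.mean(0).round(2),E[:,2].round(2))
E
python3 f.py
```

```text
12.8 F [ 0.04  0.35 -1.76] sd [0.46 0.25 0.39] E [ 565.94 -175.2   158.19] [158.21 158.22 158.2  158.19 158.19 158.17]
```

Call:
{"method": "jog_arm", "body": {
  "targets": [
    {"dx": 0,"dy": 0,"dz": 0.004,"turn": 0},
    {"dx": 0,"dy": 0,"dz": 0.008,"turn": 0},
    {"dx": 0,"dy": 0,"dz": 0.012,"turn": 0},
    {"dx": 0,"dy": 0,"dz": 0.014,"turn": 0},
    {"dx": 0,"dy": 0,"dz": 0.016,"turn": 0},
    {"dx": 0,"dy": 0,"dz": 0.016,"turn": 0},
    {"dx": 0,"dy": 0,"dz": 0.016,"turn": 0},
    {"dx": 0,"dy": 0,"dz": 0.016,"turn": 0}
  ]
}}

```text
time_s: 13.6
eef_pos: [565.9, -175.2, 154.2]
eef_rot: [1.0, 0.011, 0.0, 0.0]
force: [-0.2, -0.4, -2.2]
grip_width: 59.5
finger_force: 25.0
```

Call:
{"method": "jog_arm", "body": {
  "targets": [
    {"dx": 0,"dy": 0,"dz": 0.001,"turn": 0},
    {"dx": 0,"dy": 0,"dz": 0.002,"turn": 0},
    {"dx": 0,"dy": 0,"dz": 0.002,"turn": 0},
    {"dx": 0,"dy": 0,"dz": 0.002,"turn": 0}
  ]
}}

```text
time_s: 14.0
eef_pos: [565.9, -175.2, 153.7]
eef_rot: [1.0, 0.011, 0.0, 0.0]
force: [-0.1, -0.0, -2.6]
grip_width: 59.6
finger_force: 25.0
```

Call:
{"method": "jog_arm", "body": {
  "targets": [
    {"dx": 0,"dy": 0,"dz": 0.001,"turn": 0},
    {"dx": 0,"dy": 0,"dz": 0.002,"turn": 0},
    {"dx": 0,"dy": 0,"dz": 0.002,"turn": 0},
    {"dx": 0,"dy": 0,"dz": 0.002,"turn": 0}
  ]
}}

```text
time_s: 14.4
eef_pos: [565.9, -175.2, 153.2]
eef_rot: [1.0, 0.011, 0.0, 0.0]
force: [0.1, -0.5, -2.1]
grip_width: 59.8
finger_force: 25.0
```

```bash
python3 f.py
```

```text
14.7 F [ 0.03 -0.09 -1.61] sd [0.47 0.52 0.36] E [ 565.9  -175.21  153.19] [153.18 153.17 153.21 153.18 153.19 153.2 ]
```

Call:
{"method": "jog_arm", "body": {
  "targets": [
    {"dx": 0,"dy": 0,"dz": 0.001,"turn": 0},
    {"dx": 0,"dy": 0,"dz": 0.002,"turn": 0},
    {"dx": 0,"dy": 0,"dz": 0.002,"turn": 0},
    {"dx": 0,"dy": 0,"dz": 0.002,"turn": 0}
  ]
}}

```text
time_s: 15.1
eef_pos: [565.9, -175.2, 152.7]
eef_rot: [1.0, 0.011, -0.0, 0.0]
force: [0.2, -0.1, -2.0]
grip_width: 59.6
finger_force: 25.0
```

```bash
python3 f.py
```

```text
15.4 F [-0.05 -0.05 -2.08] sd [0.48 0.7  0.49] E [ 565.9  -175.2   152.68] [152.68 152.66 152.7  152.68 152.69 152.68]
```

Call:
{"method": "jog_arm", "body": {
  "targets": [
    {"dx": 0,"dy": 0,"dz": 0.001,"turn": 0},
    {"dx": 0,"dy": 0,"dz": 0.001,"turn": 0},
    {"dx": 0,"dy": 0,"dz": 0.001,"turn": 0}
  ]
}}

```text
time_s: 15.7
eef_pos: [565.9, -175.2, 152.4]
eef_rot: [1.0, 0.011, 0.0, 0.0]
force: [-0.1, -0.4, -2.4]
grip_width: 59.7
finger_force: 25.0
```

```bash
python3 f.py
```

```text
16.0 F [ 0.01 -0.07 -1.53] sd [0.67 0.32 0.29] E [ 565.89 -175.19  152.43] [152.4  152.43 152.44 152.43 152.45 152.4 ]
```

Call:
{"method": "jog_arm", "body": {
  "targets": [
    {"dx": 0,"dy": 0,"dz": 0.001,"turn": 0},
    {"dx": 0,"dy": 0,"dz": 0.001,"turn": 0},
    {"dx": 0,"dy": 0,"dz": 0.001,"turn": 0}
  ]
}}

```text
time_s: 16.3
eef_pos: [565.9, -175.2, 152.2]
eef_rot: [1.0, 0.011, 0.0, 0.0]
force: [-0.1, 0.5, -2.5]
grip_width: 59.4
finger_force: 25.0
```

Call:
{"method": "jog_arm", "body": {
  "targets": [
    {"dx": 0,"dy": 0,"dz": 0.001,"turn": 0},
    {"dx": 0,"dy": 0,"dz": 0.001,"turn": 0},
    {"dx": 0,"dy": 0,"dz": 0.001,"turn": 0}
  ]
}}

```text
time_s: 16.6
eef_pos: [565.9, -175.2, 151.9]
eef_rot: [1.0, 0.011, -0.0, 0.0]
force: [0.3, 0.0, -2.3]
grip_width: 59.6
finger_force: 25.0
```

```bash
python3 f.py
```

```text
16.9 F [ 0.33 -0.27 -1.88] sd [0.27 0.23 0.24] E [ 565.9  -175.21  151.94] [151.94 151.92 151.95 151.96 151.97 151.93]
```

Call:
{"method": "jog_arm", "body": {
  "targets": [
    {"dx": 0,"dy": 0,"dz": 0.001,"turn": 0},
    {"dx": 0,"dy": 0,"dz": 0.001,"turn": 0},
    {"dx": 0,"dy": 0,"dz": 0.001,"turn": 0}
  ]
}}

```text
time_s: 17.2
eef_pos: [565.9, -175.2, 151.7]
eef_rot: [1.0, 0.011, 0.0, 0.0]
force: [0.0, -0.2, -1.3]
grip_width: 59.7
finger_force: 25.0
```

Call:
{"method": "jog_arm", "body": {
  "targets": [
    {"dx": 0,"dy": 0,"dz": 0.001,"turn": 0},
    {"dx": 0,"dy": 0,"dz": 0.001,"turn": 0},
    {"dx": 0,"dy": 0,"dz": 0.001,"turn": 0}
  ]
}}

```text
time_s: 17.5
eef_pos: [565.9, -175.2, 151.4]
eef_rot: [1.0, 0.011, -0.0, 0.0]
force: [0.5, -0.7, -2.3]
grip_width: 59.6
finger_force: 25.0
```

```bash
python3 f.py
```

```text
17.8 F [-0.   -0.27 -2.3 ] sd [0.48 0.18 0.33] E [ 565.9  -175.2   151.44] [151.44 151.44 151.42 151.43 151.45 151.44]
```

Call:
{"method": "jog_arm", "body": {
  "targets": [
    {"dx": 0,"dy": 0,"dz": 0.001,"turn": 0},
    {"dx": 0,"dy": 0,"dz": 0.001,"turn": 0},
    {"dx": 0,"dy": 0,"dz": 0.001,"turn": 0}
  ]
}}

```text
time_s: 18.1
eef_pos: [565.9, -175.2, 151.2]
eef_rot: [1.0, 0.011, -0.0, 0.0]
force: [0.1, -0.6, -1.9]
grip_width: 59.7
finger_force: 25.0
```

Call:
{"method": "jog_arm", "body": {
  "targets": [
    {"dx": 0,"dy": 0,"dz": 0.001,"turn": 0},
    {"dx": 0,"dy": 0,"dz": 0.001,"turn": 0},
    {"dx": 0,"dy": 0,"dz": 0.001,"turn": 0}
  ]
}}

```text
time_s: 18.4
eef_pos: [565.9, -175.2, 150.9]
eef_rot: [1.0, 0.011, 0.0, 0.0]
force: [-0.6, 0.5, -1.3]
grip_width: 59.7
finger_force: 25.0
```

```bash
python3 f.py
```

```text
18.7 F [ 0.14  0.32 -1.76] sd [0.48 0.26 0.56] E [ 565.9  -175.2   150.94] [150.94 150.96 150.94 150.93 150.93 150.94]
```

Call:
{"method": "jog_arm", "body": {
  "targets": [
    {"dx": 0,"dy": 0,"dz": 0.001,"turn": 0},
    {"dx": 0,"dy": 0,"dz": 0.001,"turn": 0},
    {"dx": 0,"dy": 0,"dz": 0.001,"turn": 0}
  ]
}}

```text
time_s: 19.0
eef_pos: [565.9, -175.2, 150.7]
eef_rot: [1.0, 0.011, 0.0, 0.0]
force: [0.1, 0.4, -1.3]
grip_width: 59.5
finger_force: 25.0
```

Call:
{"method": "jog_arm", "body": {
  "targets": [
    {"dx": 0,"dy": 0,"dz": 0.001,"turn": 0},
    {"dx": 0,"dy": 0,"dz": 0.001,"turn": 0},
    {"dx": 0,"dy": 0,"dz": 0.001,"turn": 0}
  ]
}}

```text
time_s: 19.3
eef_pos: [565.9, -175.2, 150.5]
eef_rot: [1.0, 0.011, 0.0, 0.0]
force: [0.2, -0.1, 0.2]
grip_width: 59.7
finger_force: 25.0
```

```bash
python3 f.py
```

```text
19.6 F [-0.21 -0.13  0.39] sd [0.39 0.73 0.47] E [ 565.92 -175.22  150.48] [150.5  150.52 150.48 150.49 150.45 150.47]
```

Contact shows at TCP z of about 150.6: the reading is 2.2 N above baseline. I'll add about 0.55 mm for the tug.

Call:
{"method": "jog_arm", "body": {
  "targets": [
    {"dx": 0,"dy": 0,"dz": 0.001,"turn": 0},
    {"dx": 0,"dy": 0,"dz": 0.001,"turn": 0},
    {"dx": 0,"dy": 0,"dz": 0.001,"turn": 0}
  ]
}}

```text
time_s: 19.9
eef_pos: [565.9, -175.2, 150.3]
eef_rot: [1.0, 0.011, 0.0, 0.0]
force: [0.1, -0.4, 0.8]
grip_width: 59.9
finger_force: 25.0
```

```bash
python3 f.py
```

```text
20.2 F [-0.33  0.    1.77] sd [0.83 0.41 0.34] E [ 565.93 -175.21  150.23] [150.24 150.25 150.22 150.23 150.23 150.21]
```

Call:
{"method": "jog_arm", "body": {
  "targets": [
    {"dx": 0,"dy": 0,"dz": 0.001,"turn": 0},
    {"dx": 0,"dy": 0,"dz": 0.002,"turn": 0},
    {"dx": 0,"dy": 0,"dz": 0.002,"turn": 0},
    {"dx": 0,"dy": 0,"dz": 0.002,"turn": 0}
  ]
}}

```text
time_s: 20.6
eef_pos: [566.0, -175.2, 149.8]
eef_rot: [1.0, 0.011, 0.0, 0.0]
force: [-0.6, 0.2, 3.3]
grip_width: 59.6
finger_force: 25.0
```

```bash
python3 f.py
```

```text
20.9 F [-0.44  0.26  3.98] sd [0.41 0.49 0.22] E [ 565.95 -175.23  149.78] [149.81 149.81 149.78 149.75 149.77 149.77]
```

Call:
{"method": "jog_arm", "body": {
  "targets": [
    {"dx": 0,"dy": 0,"dz": 0.001,"turn": 0},
    {"dx": 0,"dy": 0,"dz": 0.001,"turn": 0},
    {"dx": 0,"dy": 0,"dz": 0.001,"turn": 0},
    {"dx": 0,"dy": 0,"dz": 0.001,"turn": 0},
    {"dx": 0,"dy": 0,"dz": 0.001,"turn": 0}
  ]
}}

```text
time_s: 21.4
eef_pos: [566.0, -175.2, 149.6]
eef_rot: [1.0, 0.011, 0.0, 0.0]
force: [-1.3, 0.3, 5.6]
grip_width: 59.8
finger_force: 25.0
```

```bash
python3 f.py
```

```text
21.7 F [-0.85  0.23  5.3 ] sd [0.48 0.29 0.74] E [ 565.96 -175.22  149.56] [149.58 149.58 149.55 149.54 149.56 149.55]
```

Call:
{"method": "jog_arm", "body": {
  "targets": [
    {"dx": 0,"dy": 0,"dz": -0.001,"turn": 0},
    {"dx": 0,"dy": 0,"dz": -0.002,"turn": 0},
    {"dx": 0,"dy": 0,"dz": -0.003,"turn": 0},
    {"dx": 0,"dy": 0,"dz": -0.004,"turn": 0},
    {"dx": 0,"dy": 0,"dz": -0.004,"turn": 0},
    {"dx": 0,"dy": 0,"dz": -0.004,"turn": 0}
  ]
}}

```text
time_s: 22.3
eef_pos: [565.8, -175.2, 150.3]
eef_rot: [1.0, 0.011, -0.0, -0.0]
force: [-0.0, 0.2, 0.5]
grip_width: 59.8
finger_force: 25.0
```

```bash
python3 f.py
```

```text
22.6 F [-0.07  0.04  0.76] sd [0.61 0.29 0.35] E [ 565.86 -175.18  150.32] [150.3  150.29 150.32 150.34 150.34 150.35]
```

Call:
{"method": "jog_arm", "body": {
  "targets": [
    {"dx": 0,"dy": 0,"dz": -0.0005,"turn": 0},
    {"dx": 0,"dy": 0,"dz": -0.0005,"turn": 0},
    {"dx": 0,"dy": 0,"dz": -0.0005,"turn": 0},
    {"dx": 0,"dy": 0,"dz": -0.0005,"turn": 0}
  ],
  "newtons": 3
}}

```text
time_s: 23.0
eef_pos: [565.9, -175.2, 150.5]
eef_rot: [1.0, 0.011, -0.0, 0.0]
force: [-0.1, -0.1, 0.6]
grip_width: 60.2
finger_force: 3.0
```

Call:
{"method": "jog_arm", "body": {
  "targets": [
    {"dx": 0,"dy": 0,"dz": 0,"turn": 0},
    {"dx": 0,"dy": 0,"dz": 0,"turn": 0},
    {"dx": 0,"dy": 0,"dz": 0,"turn": 0},
    {"dx": 0,"dy": 0,"dz": 0,"turn": 0}
  ],
  "claw": 0.68
}}

```text
time_s: 23.4
eef_pos: [565.9, -175.2, 150.5]
eef_rot: [1.0, 0.011, -0.0, 0.0]
force: [-0.4, 0.2, 0.9]
grip_width: 64.9
finger_force: 0.0
```

Call:
{"method": "jog_arm", "body": {
  "targets": [
    {"dx": 0,"dy": 0,"dz": 0,"turn": 0},
    {"dx": 0,"dy": 0,"dz": 0,"turn": 0},
    {"dx": 0,"dy": 0,"dz": 0,"turn": 0},
    {"dx": 0,"dy": 0,"dz": 0,"turn": 0},
    {"dx": 0,"dy": 0,"dz": 0,"turn": 0},
    {"dx": 0,"dy": 0,"dz": 0,"turn": 0},
    {"dx": 0,"dy": 0,"dz": 0,"turn": 0},
    {"dx": 0,"dy": 0,"dz": 0,"turn": 0}
  ],
  "claw": 0.95
}}

```text
time_s: 24.2
eef_pos: [565.9, -175.2, 150.5]
eef_rot: [1.0, 0.011, -0.0, 0.0]
force: [-0.4, -0.2, 0.1]
grip_width: 90.4
finger_force: 0.0
```

```bash
python3 f.py; python3 - <<'E'
from h import *
p,d,K,R,t=cap("wrist"); s=robot.get_state(); print(s["grip_width"],s["finger_force"])
save("w6",cv2.resize(p[230:450,180:460],(760,597),interpolation=cv2.INTER_CUBIC))
E
```

```text
24.5 F [-0.09  0.   -0.44] sd [0.21 0.55 0.74] E [ 565.89 -175.21  150.54] [150.57 150.55 150.56 150.54 150.52 150.54]
90.36549675272279 0.0
```

View pics/w6.png

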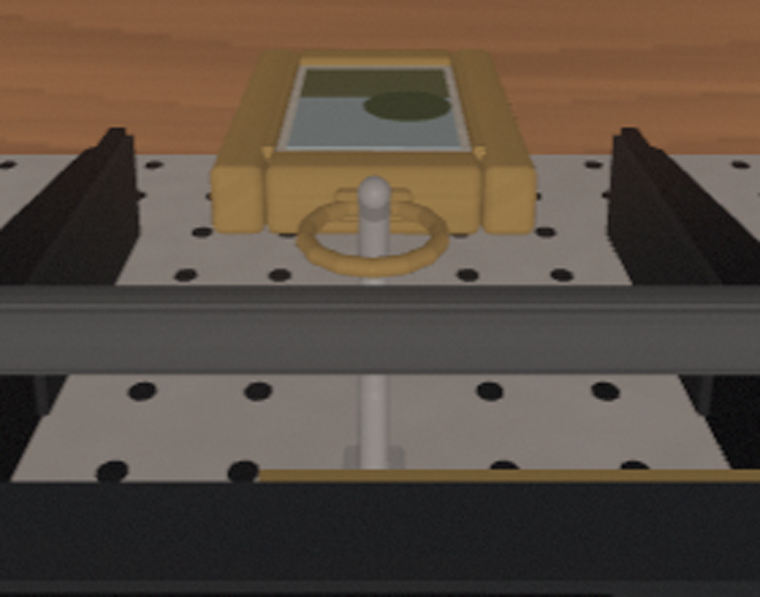

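The wrist crop shows the hook's tip at (374,192) sticking out through the ring at (374,237). The frame is hanging, and both fingers stand clear at (120,200) and (630,200). Retreating straight up.

Call:
{"method": "jog_arm", "body": {
  "targets": [
    {"dx": 0,"dy": 0,"dz": -0.02,"turn": 0},
    {"dx": 0,"dy": 0,"dz": -0.06,"turn": 0},
    {"dx": 0,"dy": 0,"dz": -0.12,"turn": 0},
    {"dx": 0,"dy": 0,"dz": -0.2,"turn": 0},
    {"dx": 0,"dy": 0,"dz": -0.3,"turn": 0},
    {"dx": 0,"dy": 0,"dz": -0.42,"turn": 0},
    {"dx": 0,"dy": 0,"dz": -0.54,"turn": 0},
    {"dx": 0,"dy": 0,"dz": -0.64,"turn": 0},
    {"dx": 0,"dy": 0,"dz": -0.7,"turn": 0},
    {"dx": 0,"dy": 0,"dz": -0.7,"turn": 0},
    {"dx": 0,"dy": 0,"dz": -0.7,"turn": 0},
    {"dx": 0,"dy": 0,"dz": -0.7,"turn": 0},
    {"dx": 0,"dy": 0,"dz": -0.7,"turn": 0},
    {"dx": 0,"dy": 0,"dz": -0.7,"turn": 0},
    {"dx": 0,"dy": 0,"dz": -0.7,"turn": 0},
    {"dx": 0,"dy": 0,"dz": -0.7,"turn": 0}
  ]
}}

```text
time_s: 26.15
eef_pos: [565.9, -175.2, 325.4]
eef_rot: [1.0, 0.011, -0.0, -0.0]
force: [-0.3, 0.0, -0.1]
grip_width: 89.9
finger_force: 0.0
```

```bash
python3 - <<'E'
from h import *
for i in range(3):
    p,d,K,R,t=cap("side"); w=world(d,K,R,t); x,y,z=np.moveaxis(w,-1,0); hsv=cv2.cvtColor(p,cv2.COLOR_RGB2HSV)
    m=(abs(x-567)<30)&(abs(y+176)<38)&(z>80)&(z<175)&(hsv[...,1]>100); P=w[m]; print(m.sum(),P.mean(0).round(1),P.min(0).round(1),P.max(0).round(1))
    for _ in range(4): robot.capture("wrist")
f=w[(abs(y+207)<6)&m]; print(len(f), np.polyfit(f[:,2],f[:,0],1) if len(f)>10 else '')
uv=K@(R@np.array([567,-176,160])+t); u,v=(uv[:2]/uv[2]).astype(int)
save("w7",cv2.resize(p[v-80:v+80,u-100:u+100],(750,600),interpolation=cv2.INTER_CUBIC)); print(robot.get_state()["time_s"])
E
```

```text
583 [ 566.4 -186.7  144.1] [ 560.4 -208.4   90. ] [ 575.7 -146.1  174.9]
580 [ 566.4 -186.7  144.2] [ 560.6 -208.5   92.4] [ 576.  -144.3  174.8]
585 [ 566.4 -186.8  144.1] [ 560.3 -208.3   89.9] [ 576.  -145.8  174.9]
233 [3.95662987e-04 5.68126744e+02]
26.9
```

View pics/w7.png

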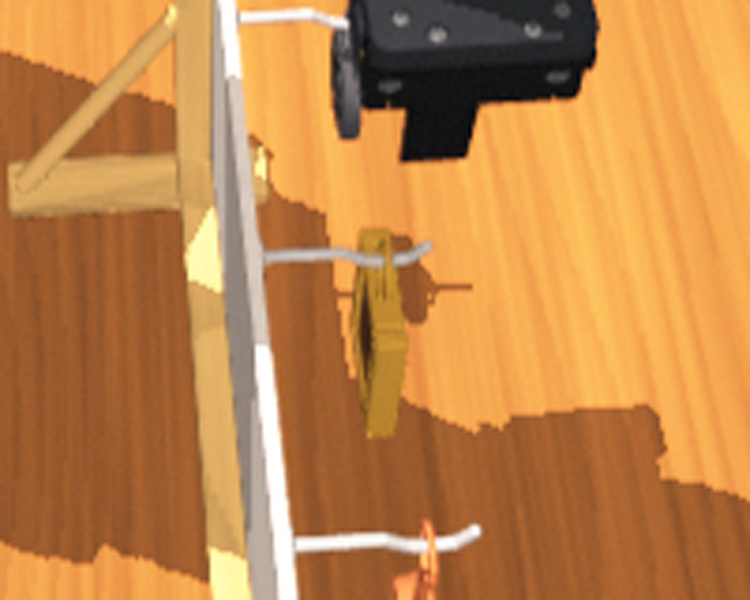

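The side crop shows the frame hanging upright and still in the bend of the middle hook at (378,260). The trivet and pan are undisturbed and the gripper is well clear. Handing in.

```bash
python3 -c "
from rig import robot
print(robot.job_done())"
```

```text
the job is handed in; nothing more can be done
None
```

The brass frame hangs still and upright by its loop in the bend of the empty hook. Before release it took about 7 N of hook load in the tug (own weight plus about 5 N, for over half a second), and the job is handed in.

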